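# Prop the parts-tub hood and load a pulley

### The arm

A 6-joint arm with a two-finger parallel gripper is mounted at the origin on the work surface. World frame = base frame: x ahead of the robot, y to its left, z up, the work surface at z = 0. Lengths are in m, angles in degrees, forces in N, time in s.
With the tool pointing down it reaches from about 0.375 to 0.9 m from the base axis. Payload 3.1 kg.
Tool frame: the origin (TCP) lies on the centre line of the jaws, within the pads' length; the fingertips stand 8 mm ahead of it and the grasp point (between the pads) lies 11 mm behind it (bot.tip_extent is the distance from the TCP to the fingertips, in m); z points along the fingers, y is the line along which they close (so a half turn about z gives the same grasp; the last joint's range is limited). The gripper opens to 87 mm and grips with 3 to 60 N. Pads are 19 mm wide; open, the fingers measure 117 mm over their backs; the gripper's body (75 mm by 190 mm) begins 51 mm behind the grasp point.
Start: joints at [65.632, 30.224, 82.088, -0, 67.689, -10.227], TCP at [0.153, 0.606, 0.231] pointing down, gripper open.
Joint ranges: [-176.69, 176.69], [-43.24, 126.21], [12.49, 139.97], [-82, 262], [0, 151.66], [-163.58, 163.58]. Speed limits (degrees/s): [159.86, 159.86, 180, 180, 180, 180].

### API

Orientations are given as a 3x3 rotation matrix whose columns are the frame's x, y, z axes.
In Python, from rig import bot, vision, workorder gives the robot as it stands.
- The arm moves only by the shell command python3 -m handwheel 'ROWS'. ROWS is JSON, a list of rows, each an object with "delta_rot": the turn, a rotation vector about the tool's x, y, z in rad, a list of three; "xyz": the shift along the tool's x, y, z in mm, a list of three; "hand": the closure, from -1 (fully open) to 1 (shut). A call has exactly 5 rows; each row is the pose to reach, as a shift and turn from the pose commanded when the call began, along the tool's axes at that moment; what a row does not reach only later rows make up. A row lasts 1/8 s, in which the tool goes at most 62.5 mm and 10.7 degrees, less where a joint would pass 70% of its speed; a pose out of reach is approached as far as the arm can. A call with a gripper value outside its range is refused whole. The fingers move at their own pace and stop on an object; the grip force is fixed at half the most. Time passes only in rows, so rows that repeat a pose let the fingers close, or fill a call up. It gives the time, the measured TCP pose, the force, the opening and the grip force at its end, in the units of the state.
- bot.read_state(): the state, without advancing time (a new reading comes with each control period).
- vision.capture(name): name is "scene" or "top" or "wrist"; returns the picture (480x640x3 uint8, red, green, blue); there is no depth.
- vision.camera_model(name): a dict with "camera_matrix" (3x3 intrinsics, pixels), "dist_coeffs" ([k1, k2, p1, p2, k3] as OpenCV has them; the pictures are not rectified), "camera_from_world" (4x4, takes a point from world to camera coordinates). Camera axes: x right, y up, looking along -z (the intrinsics and any distortion apply to the point x, -y, -z); pixel columns grow to the right and rows downward; lengths in m; the calibration is good to about 2 mm. A picture is of the moment at which its call begins: read the wrist's pose just before it. camera_model takes no time and is no camera call; for the wrist camera it gives the pose at the moment of the call.
- workorder.hand_in(): hands the job in; it is judged then, once.
The state is a dict: "time_s": time; "joint_positions": joint angles; "qvel": joint speeds; "tau": joint torques, N m; "position": TCP position; "tcp_rot": TCP orientation; "force": force on the tool from outside, world axes, zero at the start; "moment": the same for the moment, N m; "opening": opening from 0.0 (shut) to 1.0 (fully open); "grasp_force": force on a finger pad.
Only numpy, scipy, OpenCV 4.12 (cv2) and the standard library are available. Lean on these libraries where they do the work, as an engineer would, in place of code of your own. Each camera call takes 0.05 s, during which the arm holds its last target. There are 200 camera calls.

### The job

Get the cleaning tub ready and loaded: raise its hood until it stands upright, swing the prop rod up, then lower the hood gently (do not let it drop) until the rod's cross pin sits in the socket on the hood and the rod alone holds the hood open. Only once the hood is propped, pick up the belt pulley from the bench and stand it on the tub's floor, hub up. Leave the hood on its prop, and leave the tin, the jar and the wrench where they are.

Things in the scene. Friction and masses are not known exactly. Their poses are not given: they have to be found in the camera images.
- tub: Grey steel cleaning tub fixed to the bench, open box 220 x 220 mm, 75 mm tall, walls and floor 6 mm. Origin: centre of its underside, at bench level. z up; +y is the hood's hinge side (roughly robot's left), -y the front with the hood's handle; x runs along the hinge, -x is the end near the robot with the prop rod. A small rod rest sticks out of that end at y=-55 mm, top at 74 mm.
- hood (a joint): Hood angle in rad: 0 closed and level, 1.56 upright against its stop. Flat grey panel 220 x 218 x 8 mm, 0.8 kg in all, hinged along the tub's +y edge. The hinge is slightly stiff: left above about 1.45 rad the hood stays, left below about 1.3 it falls. Resting on the prop rod it reads about 1.1.
- hood_hinge (a point): Middle of the hood's hinge line, in the tub's frame at (0, 110, 79) mm, fixed to the tub, axes as the tub's.
- hood_bar (a point): Centre of the hood's handle: steel bar 12 mm thick, 120 mm long, parallel to the hinge and 260 mm from it, on two 8 mm arms (56 mm either side of this point) in front of the panel's free edge; 34 mm gap between bar and edge. At every hood angle it can be pinched from above and turns between the fingers.
- prop_rod (a joint): Prop rod angle in rad about its pivot (parallel to the hinge): 0 lying level with its tip towards the tub's front (-y), growing as the tip swings up and over towards the hinge side; pi/2 is straight up. Seated in the socket it reads about 1.7. Range 0 to 2.3. Pivot friction keeps the rod where it is left.
- rod_pivot (a point): The prop rod's pivot, in the tub's frame at (-155, 35, 79) mm, fixed to the tub, axes as the tub's; on a dark block (22 mm wide, top at 74 mm) that sticks out of the tub's end.
- rod_grip (a point): Centre of the black ball knob, 22 mm in diameter, at the prop rod's free end, 165 mm from its pivot. The knob swivels: pinched along the hinge direction, it turns easily between the fingers as the rod swings. The rod is a steel bar 10 mm thick in an upright plane 45 mm out from the tub's -x end wall.
- rod_pin (a point): On the prop rod's cross pin: 117 mm from the pivot a 10 mm thick pin branches off at a right angle and reaches 30 mm (plus its round end) towards the tub, parallel to the hinge; this point is on its axis, 23 mm along it.
- socket (a point): Where the pin's axis belongs on the hood: middle of a dark steel slot on a bracket at the hood's -x end, 130 mm from the hinge line, 22 mm out from the panel, level with its underside. The slot, 14 mm wide, runs parallel to the hinge and opens out of the underside with flared lips (mouth about 35 mm, reaching 24 mm below), so lowering the upright hood takes in a pin standing near its path.
- pulley: Dark steel belt pulley standing on the bench: grooved wheel 56 mm in diameter and 24 mm high, with a hub 28 mm in diameter rising from it to 55 mm. About 0.2 to 0.42 kg. Origin: centre of its underside, z axis up through the hub.
- tin: Bystander: plain metal can, 84 mm in diameter, 100 mm tall, origin under its centre. Leave alone.
- jar: Bystander: amber glass jar with metal cap, 66 mm in diameter, 90 mm tall, origin under its centre. Leave alone.
- wrench: Bystander: steel wrench 200 mm long lying on the bench. Leave alone.
Things that resemble listed ones, but are neither listed nor needed, are in the scene too. Several things look just like the pulley: the one meant starts farthest to the robot's right.

How it is judged:
By the outcome, as a careful person would: the job done as asked, in the order asked, and still so for the second after the job is handed in, with the robot touching nothing.
It also fails if it takes over 72 s, if anything falls off the work surface, if the arm or the gripper's body presses on something with over 40 N, if the wrist force passes 120 N, or if a joint passes its speed limit or range.

## Working session

There is one attempt and no reset: what is moved stays moved. The work goes in short steps, Python scripts to look and compute and a shell command to move; the robot and the scene stay as the last step left them, time stands still between calls to the robot, and variables do not carry over. Pictures are saved under pics/ and viewed, at most 10 in all, crops included, and the job is handed in when it is done.

```bash
ls; mkdir -p pics; python3 - <<'E'
from rig import bot, vision
import cv2
s=bot.read_state();print(s['time_s'],s['position'],s['tcp_rot'],s['opening'],s['force'])
for n in("scene","top"):
    cv2.imwrite(f"pics/{n}0.png",vision.capture(n)[:,:,::-1])
E
```

```text
pics
0.0 [0.15236342 0.60542939 0.22958488] [[-9.69708051e-01  2.44265317e-01 -8.66761337e-04]
 [ 2.44266575e-01  9.69706208e-01 -1.92645922e-03]
 [ 3.69936677e-04 -2.07982384e-03 -9.99997769e-01]] 0.9922026189619607 [0.50506882 0.21322867 0.65013396]
```

View pics/scene0.png

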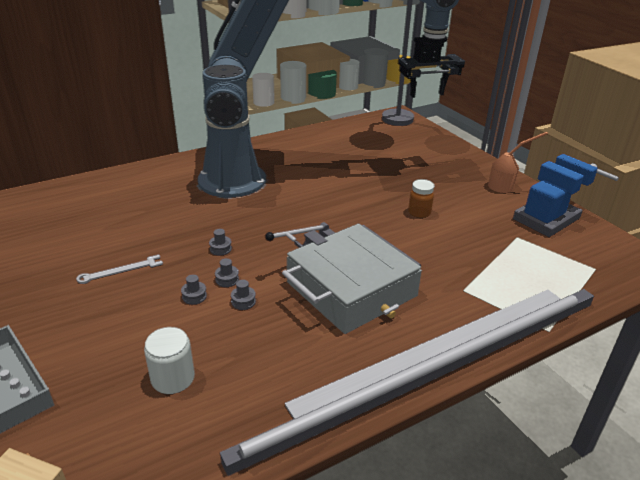

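View pics/top0.png

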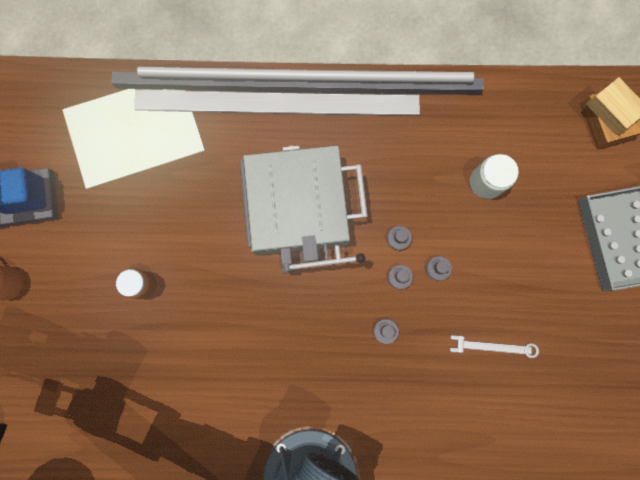

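The scene view shows the closed tub, with its handle at about (307,285) and the knob at (270,237). The top view shows world +x up and +y left, with the tub at (297,198), the handle bar at (361,192) and the knob at (361,258). Pulley candidates in the top view are (400,238), (400,277), (439,268) and (387,331). The one farthest to the robot's right is (439,268).

```bash
python3 - <<'E'
import cv2
im=cv2.imread("pics/top0.png")[135:345,235:475]
cv2.imwrite("pics/crop0.png",cv2.resize(im,None,fx=3.3,fy=2.85*3.3/2.85*0+2.85,interpolation=cv2.INTER_CUBIC) if 0 else cv2.resize(im,(768,672)[:2] if 0 else (685,600),interpolation=cv2.INTER_CUBIC))
E
cat > h.py <<'E'
import numpy as np, cv2
from rig import bot, vision
def ray(name,px,model=None):
    m=model or vision.camera_model(name); K=np.array(m["camera_matrix"]);d=np.array(m["dist_coeffs"]);T=np.array(m["camera_from_world"])
    u=cv2.undistortPoints(np.array([[px]],float),K,d)[0,0]
    R=T[:3,:3]; return -R.T@T[:3,3], R.T@np.array([u[0],-u[1],-1.])
def at(name,px,z,model=None):
    c,r=ray(name,px,model); return c+r*(z-c[2])/r[2]
def proj(name,P,model=None):
    m=model or vision.camera_model(name); K=np.array(m["camera_matrix"]);d=np.array(m["dist_coeffs"]);T=np.array(m["camera_from_world"])
    q=(T[:3,:3]@np.atleast_2d(P).T).T+T[:3,3]; q=q*[1,-1,-1]
    return cv2.projectPoints(q,np.zeros(3),np.zeros(3),K,d)[0][:,0]
E
```

```text
(no output)
```

View pics/crop0.png

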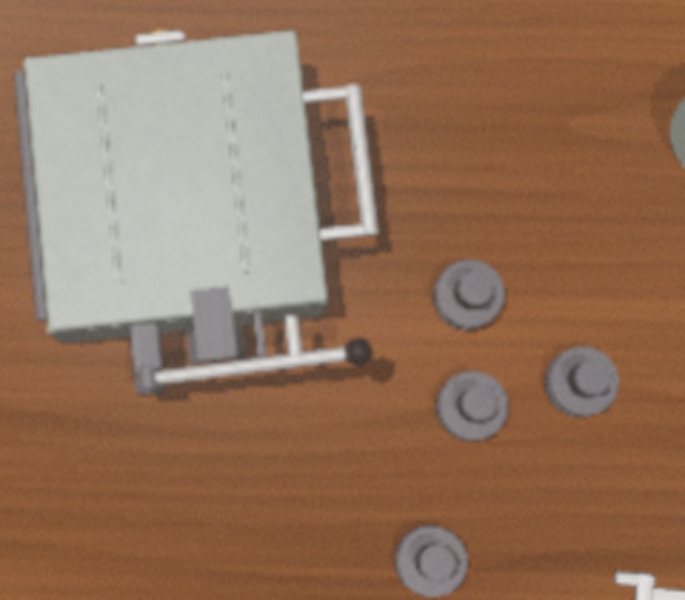

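The crop shows bar ends at (354,86) and (372,231), the knob at (358,351), panel corners at (25,58), (296,31), (326,302) and (50,330), and pulleys at (470,293), (473,404), (582,381) and (432,560). The rightmost one, (582,381), is the one meant.

```bash
cat >> h.py <<'E'
def W(p,t):  # tub frame mm -> world m
    x,y,a=t; p=np.atleast_2d(p)/1000.; c,s=np.cos(a),np.sin(a)
    return np.c_[x+c*p[:,0]-s*p[:,1], y+s*p[:,0]+c*p[:,1], p[:,2]]
E
python3 - <<'E'
from h import *
from scipy.optimize import least_squares
f=lambda u:[235+u[0]*240/685,135+u[1]*210/600]
pix=np.array([f(u) for u in [(354,90),(372,231),(358,351),(25,58),(296,31),(326,302),(50,330)]])
P=np.array([[56,-150,85],[-56,-150,85],[-155,-130,79],[110,108,83],[110,-110,83],[-110,-110,83],[-110,108,83]])
m=vision.camera_model("top")
r=least_squares(lambda t:(proj("top",W(P,t),m)-pix).ravel(),[.6,0,0.1])
print(r.x,np.degrees(r.x[2]));print(r.fun.reshape(-1,2).round(1))
np.save("tub.npy",r.x)
for n,p in dict(bar=[0,-150,79],knob=[-155,-130,79],pivot=[-155,35,79],hinge=[0,110,79]).items(): print(n,W(p,r.x).round(4))
# pulley: wheel centre at rim z=.024, hub top z=.055
for u in [(470,293),(473,404),(582,381),(432,560)]: print('wheel',at("top",f(u),.024,m).round(4))
print('hubtop',at("top",f((594,377)),.055,m).round(4))
print('tin',at("top",(494,175),.1,m),'jar',at("top",(130,283),.09,m), 'wrench',at("top",(457,344),0,m))
# check wrist camera
mw=vision.camera_model("wrist"); T=np.array(mw["camera_from_world"]); s=bot.read_state(); R=np.array(s['tcp_rot'])
c=-T[:3,:3].T@T[:3,3]; print('wrist cam in tool',R.T@(c-s['position']), R.T@T[:3,:3].T, np.array(mw['camera_matrix'])[0,0])
E
```

```text
[0.61915042 0.04351294 0.1223556 ] 7.010459300222264
[[ 0.  -0.1]
 [-0.6 -1.2]
 [ 0.4  1.8]
 [-0.  -0.1]
 [ 0.1 -0.2]
 [ 0.5 -0.3]
 [-0.4  0. ]]
bar [[ 0.6375 -0.1054  0.079 ]]
knob [[ 0.4812 -0.1044  0.079 ]]
pivot [[0.461  0.0593 0.079 ]]
hinge [[0.6057 0.1527 0.079 ]]
wheel [ 0.5409 -0.1993  0.024 ]
wheel [ 0.4499 -0.2013  0.024 ]
wheel [ 0.4703 -0.2896  0.024 ]
wheel [ 0.3248 -0.1678  0.024 ]
hubtop [ 0.4707 -0.292   0.055 ]
tin [ 0.67326206 -0.39662071  0.1       ] jar [0.42015463 0.39886156 0.09      ] wrench [ 0.29809887 -0.33357337  0.        ]
wrist cam in tool [ 0.07214161 -0.00035224 -0.15345822] [[ 9.33060105e-04  9.64840951e-01  2.62832776e-01]
 [ 9.99998975e-01 -1.18563163e-03  8.02361115e-04]
 [ 1.08577371e-03  2.62831758e-01 -9.64841069e-01]] 385.5298313746101
```

```bash
cat >> h.py <<'E'
from scipy.spatial.transform import Rotation as Ro
t=np.load("tub.npy")
RT=Ro.from_euler('z',t[2]).as_matrix()
A=RT@np.diag([-1.,1,-1])                       # tool x=-tub x, y=+tub y, down
B=RT@np.array([[0,-1,0],[-1,0,0],[0,0,-1.]])   # tool x=-tub y, y=-tub x, down
def tub(p): # world m -> tub mm
    return RT.T@(np.array(p)-[t[0],t[1],0])*1000
def go(p,R,world=False,grasp=True):
    """shift (mm) and turn to bring the grasp point to p (tub mm)"""
    s=bot.read_state(); R0=np.array(s['tcp_rot']); q=np.array(p) if world else W(p,t)[0]
    if grasp: q=q+R[:,2]*.011
    print('t',round(s['time_s'],2),'xyz',(R0.T@(q-s['position'])*1000).round(1),'rot',Ro.from_matrix(R0.T@R).as_rotvec().round(4),'grasp now(tub)',tub(np.array(s['position'])-R0[:,2]*.011).round(1))
def hood(a,R=None): # grasp point for hood angle
    return [0,110-260*np.cos(a),79+260*np.sin(a)]
E
python3 -c "
from h import *
go([0,-150,160],A)
print(proj('top',[[.4707,-.291,.055]]))"
```

```text
t 0.1 xyz [-644.  -570.6   81.6] rot [-0.0019 -0.0007 -0.3691] grasp now(tub) [-394.7  614.7  240.7]
[[442.69062962 266.92320131]]
```

```bash
python3 -m handwheel '[{"xyz":[-45,-40,5],"delta_rot":[0,0,-0.09],"hand":0.25},{"xyz":[-90,-80,10],"delta_rot":[0,0,-0.18],"hand":0.25},{"xyz":[-135,-120,15],"delta_rot":[0,0,-0.27],"hand":0.25},{"xyz":[-180,-160,20],"delta_rot":[0,0,-0.369],"hand":0.25},{"xyz":[-220,-195,27],"delta_rot":[0,0,-0.369],"hand":0.25}]'; python3 -c "
from h import *
go([0,-150,160],A)"
```

```text
time_s: 0.72
position: [0.3192, 0.3614, 0.2034]
tcp_rot: [[-0.992, -0.122, 0.0], [-0.122, 0.992, -0.0], [-0.0, -0.0, -1.0]]
force: [0.9, 0.3, -0.3]
opening: 0.518
grasp_force: 0.0
t 0.72 xyz [-258.8 -502.2   54.5] rot [-0.0001  0.0002  0.0003] grasp now(tub) [-258.9  352.2  214.4]
```

```bash
python3 -m handwheel '[{"xyz":[-26,-50,5],"delta_rot":[0,0,0],"hand":0.25},{"xyz":[-52,-100,11],"delta_rot":[0,0,0],"hand":0.25},{"xyz":[-78,-150,16],"delta_rot":[0,0,0],"hand":0.25},{"xyz":[-104,-201,22],"delta_rot":[0,0,0],"hand":0.25},{"xyz":[-129,-251,27],"delta_rot":[0,0,0],"hand":0.25}]'; python3 -m handwheel '[{"xyz":[-26,-50,5],"delta_rot":[0,0,0],"hand":0.25},{"xyz":[-52,-100,11],"delta_rot":[0,0,0],"hand":0.25},{"xyz":[-78,-150,16],"delta_rot":[0,0,0],"hand":0.25},{"xyz":[-104,-201,22],"delta_rot":[0,0,0],"hand":0.25},{"xyz":[-129,-251,27],"delta_rot":[0,0,0],"hand":0.25}]'; python3 -c "
from h import *
go([0,-150,160],A); cv2.imwrite('pics/w1.png',vision.capture('wrist')[:,:,::-1])
print(proj('wrist',W([[56,-150,79],[-56,-150,79],[0,-150,79],[-110,-110,83],[-155,-130,79]],t)))"
```

```text
time_s: 1.35
position: [0.4777, 0.1281, 0.1762]
tcp_rot: [[-0.993, -0.121, -0.0], [-0.121, 0.993, 0.0], [0.0, 0.0, -1.0]]
force: [-0.0, 1.0, -0.8]
opening: 0.375
grasp_force: 0.0
time_s: 1.98
position: [0.6362, -0.1052, 0.1488]
tcp_rot: [[-0.993, -0.122, -0.001], [-0.122, 0.993, 0.0], [0.001, 0.001, -1.0]]
force: [1.2, -0.9, -0.4]
opening: 0.376
grasp_force: 0.0
t 1.98 xyz [-1.2 -0.3 -0.2] rot [ 0.0006 -0.0008 -0.0005] grasp now(tub) [  -1.2 -149.7  159.8]
[[341.10520562 334.39974713]
 [342.4443418  157.81202645]
 [341.78848975 251.90757292]
 [418.72747437  55.64306216]
 [381.84756239 -33.60622293]]
```

View pics/w1.png

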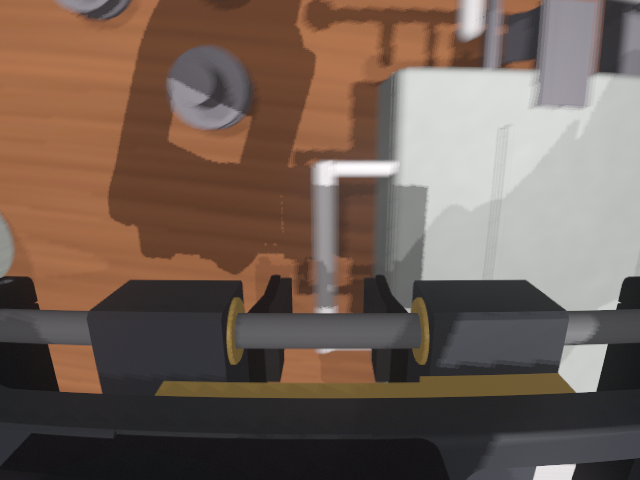

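The wrist view shows the bar end-on at u≈327, midway between the fingertips (285 and 368). The predicted value was 342, so I'll check the camera's own centre line.

```bash
python3 -c "
from h import *
m=vision.camera_model('wrist');print(m['camera_matrix'],m['dist_coeffs'])
s=bot.read_state();R=np.array(s['tcp_rot']);p=np.array(s['position'])
print(proj('wrist',[p+R[:,2]*.008,p+R[:,2]*.008+R[:,1]*.0163,p+R[:,2]*.008-R[:,1]*.0163,p+R[:,2]*.07]))
print(at('wrist',(327,170),.079,m),tub(at('wrist',(327,170),.083,m)),tub(at('wrist',(398,70),.087,m)))
print(np.degrees(s['joint_positions']) if max(abs(np.array(s['joint_positions'])))<7 else s['joint_positions'])
"
```

```text
[[385.52983137   0.         327.42773933]
 [  0.         385.52983137 238.87736254]
 [  0.           0.           1.        ]] [-0.07574868  0.          0.          0.          0.        ]
[[328.15266678 299.07842345]
 [364.01703678 299.08368486]
 [292.28904805 298.99369407]
 [328.05754771 257.06074164]]
[ 0.58976774 -0.12009259  0.079     ] [ -49.51114662 -158.7596797    83.        ] [-102.04126837 -121.44658837   87.        ]
[ -19.69978122   37.43277024   82.63549213   -0.22225924   59.43154874
 -116.37648332]
```

```bash
python3 -c "
from h import *
go([0,-150,160],A); s=bot.read_state(); print(s['position'],s['qvel'])
print(proj('wrist',W([[56,-150,79],[-56,-150,79]],t)))"
```

```text
t 2.02 xyz [ 3.   7.8 -0.4] rot [-0.0069  0.0063 -0.0039] grasp now(tub) [   2.9 -157.8  159.7]
[ 0.6413403  -0.11278511  0.14866299] [ 1.79655483 -2.52647051  3.49828045  0.80471301 -2.27423383  4.79653912]
[[341.10520562 334.39974713]
 [342.4443418  157.81202645]]
```

```bash
python3 -m handwheel '[{"xyz":[0,0,0],"delta_rot":[0,0,0],"hand":0.25},{"xyz":[0,0,10],"delta_rot":[0,0,0],"hand":0.25},{"xyz":[0,0,20],"delta_rot":[0,0,0],"hand":0.25},{"xyz":[0,0,25],"delta_rot":[0,0,0],"hand":0.25},{"xyz":[0,0,25],"delta_rot":[0,0,0],"hand":0.25}]'; python3 -c "
from h import *
m=vision.camera_model('wrist');go([0,-150,79],A); cv2.imwrite('pics/w2.png',vision.capture('wrist')[:,:,::-1])
go([0,-150,79],A)
print(proj('wrist',W([[56,-150,79],[-56,-150,79],[0,-150,79],[-110,-110,83],[-155,-130,79]],t),m))"
```

```text
time_s: 2.65
position: [0.6351, -0.1028, 0.1239]
tcp_rot: [[-0.992, -0.123, -0.001], [-0.123, 0.992, 0.0], [0.001, 0.001, -1.0]]
force: [-0.0, 0.1, 0.4]
opening: 0.374
grasp_force: 0.0
t 2.65 xyz [-2.1 -2.9 55.9] rot [ 0.0007 -0.0013  0.0007] grasp now(tub) [  -2.1 -147.2  134.9]
t 2.7 xyz [-1.7 -2.5 56.4] rot [ 0.0002 -0.0004  0.0006] grasp now(tub) [  -1.7 -147.5  135.4]
[[323.00418154 363.97528156]
 [322.68887008 171.62903916]
 [322.83605565 274.92083455]
 [407.17286526  58.23926815]
 [365.77551949 -41.66209366]]
```

View pics/w2.png

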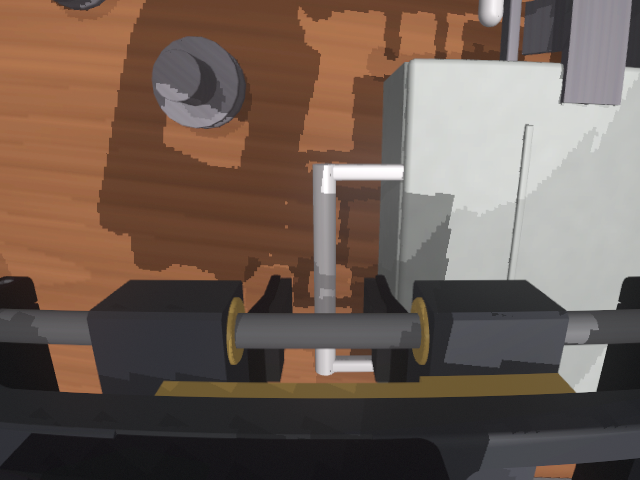

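The bar is now at u≈325 with its arm corner at (325,173), against a prediction of (323,172). The fit is good to about 1 mm, so I'm descending and closing.

```bash
python3 -m handwheel '[{"xyz":[-1,-1,15],"delta_rot":[0,0,0],"hand":0.25},{"xyz":[-1,-1,30],"delta_rot":[0,0,0],"hand":0.25},{"xyz":[-1,-1,45],"delta_rot":[0,0,0],"hand":0.25},{"xyz":[-1,-1,55],"delta_rot":[0,0,0],"hand":0.25},{"xyz":[-1,-1,56],"delta_rot":[0,0,0],"hand":0.25}]'; python3 -m handwheel '[{"xyz":[0,0,0],"delta_rot":[0,0,0],"hand":1},{"xyz":[0,0,0],"delta_rot":[0,0,0],"hand":1},{"xyz":[0,0,0],"delta_rot":[0,0,0],"hand":1},{"xyz":[0,0,0],"delta_rot":[0,0,0],"hand":1},{"xyz":[0,0,0],"delta_rot":[0,0,0],"hand":1}]';python3 -c "
from h import *
go(hood(0),A)
for a in np.arange(0,1.57,.1): print(round(a,2),(np.array(hood(a))-hood(0)).round(0))"
```

```text
time_s: 3.32
position: [0.636, -0.1043, 0.0672]
tcp_rot: [[-0.993, -0.122, -0.002], [-0.122, 0.993, 0.001], [0.002, 0.001, -1.0]]
force: [0.2, -0.8, 0.5]
opening: 0.375
grasp_force: 0.0
time_s: 3.95
position: [0.637, -0.1042, 0.0691]
tcp_rot: [[-0.993, -0.122, 0.001], [-0.122, 0.993, 0.0], [-0.001, 0.0, -1.0]]
force: [0.2, 1.1, 3.6]
opening: 0.125
grasp_force: 30.0
t 3.95 xyz [-0.3 -1.2  1.1] rot [ 0.0001  0.0008 -0.0002] grasp now(tub) [  -0.3 -148.8   80.1]
0.0 [0. 0. 0.]
0.1 [ 0.  1. 26.]
0.2 [ 0.  5. 52.]
0.3 [ 0. 12. 77.]
0.4 [  0.  21. 101.]
0.5 [  0.  32. 125.]
0.6 [  0.  45. 147.]
0.7 [  0.  61. 167.]
0.8 [  0.  79. 187.]
0.9 [  0.  98. 204.]
1.0 [  0. 120. 219.]
1.1 [  0. 142. 232.]
1.2 [  0. 166. 242.]
1.3 [  0. 190. 251.]
1.4 [  0. 216. 256.]
1.5 [  0. 242. 259.]
```

```bash
python3 -m handwheel '[{"xyz":[0,1,-20],"delta_rot":[0,0,0],"hand":1},{"xyz":[0,5,-48],"delta_rot":[0,0,0],"hand":1},{"xyz":[0,12,-77],"delta_rot":[0,0,0],"hand":1},{"xyz":[0,21,-101],"delta_rot":[0,0,0],"hand":1},{"xyz":[0,32,-125],"delta_rot":[0,0,0],"hand":1}]'; python3 -c "
from h import *
for a in (.5,1.0,1.5,1.53): go(hood(a),A)"
```

```text
time_s: 4.58
position: [0.6331, -0.0735, 0.195]
tcp_rot: [[-0.993, -0.122, 0.001], [-0.122, 0.993, -0.002], [-0.001, -0.002, -1.0]]
force: [3.2, 1.2, -5.3]
opening: 0.126
grasp_force: 30.0
t 4.58 xyz [-0.5 -0.4  2.3] rot [-0.0021  0.0011 -0.0002] grasp now(tub) [  -0.5 -117.8  206. ]
t 4.58 xyz [ -0.5  87.1 -92. ] rot [-0.0021  0.0011 -0.0002] grasp now(tub) [  -0.5 -117.8  206. ]
t 4.58 xyz [  -0.6  209.1 -132.8] rot [-0.0021  0.0011 -0.0002] grasp now(tub) [  -0.5 -117.8  206. ]
t 4.58 xyz [  -0.6  216.9 -133.3] rot [-0.0021  0.0011 -0.0002] grasp now(tub) [  -0.5 -117.8  206. ]
```

```bash
python3 -m handwheel '[{"xyz":[0,13,-20],"delta_rot":[0,0,0],"hand":1},{"xyz":[0,29,-41],"delta_rot":[0,0,0],"hand":1},{"xyz":[0,47,-61],"delta_rot":[0,0,0],"hand":1},{"xyz":[0,66,-77],"delta_rot":[0,0,0],"hand":1},{"xyz":[0,87,-93],"delta_rot":[0,0,0],"hand":1}]'; python3 -m handwheel '[{"xyz":[0,22,-13],"delta_rot":[0,0,0],"hand":1},{"xyz":[0,46,-23],"delta_rot":[0,0,0],"hand":1},{"xyz":[0,70,-32],"delta_rot":[0,0,0],"hand":1},{"xyz":[0,94,-37],"delta_rot":[0,0,0],"hand":1},{"xyz":[0,117,-40],"delta_rot":[0,0,0],"hand":1}]';python3 -c "
from h import *
for a in (1.5,1.53): go(hood(a),A)"
```

```text
time_s: 5.2
position: [0.6226, 0.0097, 0.29]
tcp_rot: [[-0.993, -0.121, 0.003], [-0.121, 0.993, -0.009], [-0.002, -0.01, -1.0]]
force: [0.3, -6.3, 3.6]
opening: 0.129
grasp_force: 30.0
time_s: 5.82
position: [0.6079, 0.1282, 0.3313]
tcp_rot: [[-0.993, -0.121, 0.004], [-0.122, 0.993, -0.005], [-0.004, -0.005, -1.0]]
force: [-2.8, -2.7, 7.2]
opening: 0.129
grasp_force: 30.0
t 5.83 xyz [-0.8  6.2  3.9] rot [-0.0053  0.0036 -0.0006] grasp now(tub) [ -0.9  85.5 342.3]
t 5.83 xyz [-0.8 14.   3.4] rot [-0.0053  0.0036 -0.0006] grasp now(tub) [ -0.9  85.5 342.3]
```

```bash
python3 -m handwheel '[{"xyz":[0,6,1],"delta_rot":[0,0,0],"hand":1},{"xyz":[0,12,1],"delta_rot":[0,0,0],"hand":1},{"xyz":[0,17,2],"delta_rot":[0,0,0],"hand":1},{"xyz":[0,17,2],"delta_rot":[0,0,0],"hand":1},{"xyz":[0,17,2],"delta_rot":[0,0,0],"hand":1}]';python3 -c "
from h import *
go(hood(1.53),A)"
```

```text
time_s: 6.45
position: [0.6058, 0.1461, 0.3318]
tcp_rot: [[-0.992, -0.123, 0.006], [-0.123, 0.992, -0.002], [-0.006, -0.002, -1.0]]
force: [-5.6, -2.5, 18.1]
opening: 0.127
grasp_force: 30.0
t 6.45 xyz [-0.7 -4.   4. ] rot [-0.0024  0.0059  0.0005] grasp now(tub) [ -0.8 103.5 342.8]
```

```bash
python3 -m handwheel '[{"xyz":[0,0,0],"delta_rot":[0,0,0],"hand":0.25},{"xyz":[0,0,0],"delta_rot":[0,0,0],"hand":0.25},{"xyz":[0,0,0],"delta_rot":[0,0,0],"hand":0.25},{"xyz":[0,0,-25],"delta_rot":[0,0,0],"hand":0.25},{"xyz":[0,0,-60],"delta_rot":[0,0,0],"hand":0.25}]';python3 -c "
from h import *
go([-155,-130,150],B)"
```

```text
time_s: 7.08
position: [0.605, 0.1464, 0.3832]
tcp_rot: [[-0.993, -0.122, -0.005], [-0.122, 0.993, -0.0], [0.005, 0.0, -1.0]]
force: [0.8, -0.6, 0.1]
opening: 0.371
grasp_force: 0.0
t 7.08 xyz [ 152.1 -234.   244.9] rot [ 0.0042 -0.004  -1.5711] grasp now(tub) [ -1.5 103.9 394.2]
```

```bash
echo "C=-B; C[:,2]*=-1
def knob(f): return [-155,35-165*np.cos(f),79+165*np.sin(f)]" >> h.py; python3 -m handwheel '[{"xyz":[5,-35,-5],"delta_rot":[0,0,0.17],"hand":0.25},{"xyz":[20,-80,5],"delta_rot":[0,0,0.35],"hand":0.25},{"xyz":[40,-130,25],"delta_rot":[0,0,0.53],"hand":0.25},{"xyz":[70,-180,50],"delta_rot":[0,0,0.71],"hand":0.25},{"xyz":[95,-215,80],"delta_rot":[0,0,0.89],"hand":0.25}]';python3 -c "
from h import *
print(C);go([-155,-130,130],C)"
```

```text
time_s: 7.7
position: [0.537, -0.0804, 0.3037]
tcp_rot: [[-0.715, 0.699, 0.0], [0.699, 0.715, -0.001], [-0.0, -0.0, -1.0]]
force: [-0.1, -1.2, 0.2]
opening: 0.374
grasp_force: 0.0
[[-0.12205053  0.99252389  0.        ]
 [ 0.99252389  0.12205053  0.        ]
 [-0.         -0.         -1.        ]]
t 7.7 xyz [ 23.2 -56.2 184.7] rot [-2.000e-04  6.000e-04  6.738e-01] grasp now(tub) [ -96.6 -113.   314.7]
```

```bash
python3 -m handwheel '[{"xyz":[6,-14,45],"delta_rot":[0,0,0.17],"hand":0.1},{"xyz":[12,-28,90],"delta_rot":[0,0,0.34],"hand":0.1},{"xyz":[18,-42,135],"delta_rot":[0,0,0.51],"hand":0.1},{"xyz":[23,-56,170],"delta_rot":[0,0,0.674],"hand":0.1},{"xyz":[23,-56,180],"delta_rot":[0,0,0.674],"hand":0.1}]'; python3 -m handwheel '[{"xyz":[0,0,2],"delta_rot":[0,0,0],"hand":0.1},{"xyz":[0,0,4],"delta_rot":[0,0,0],"hand":0.1},{"xyz":[0,0,4],"delta_rot":[0,0,0],"hand":0.1},{"xyz":[0,0,4],"delta_rot":[0,0,0],"hand":0.1},{"xyz":[0,0,4],"delta_rot":[0,0,0],"hand":0.1}]';python3 -c "
from h import *
go([-155,-130,79],C);m=vision.camera_model('wrist');cv2.imwrite('pics/w3.png',vision.capture('wrist')[:,:,::-1])
print(proj('wrist',W([knob(0),[-155,35,79],[-155,-82,79]],t),m))"
```

```text
time_s: 8.32
position: [0.48, -0.1021, 0.1224]
tcp_rot: [[-0.129, 0.992, -0.006], [0.992, 0.129, 0.003], [0.003, -0.005, -1.0]]
force: [-0.0, -0.1, 0.2]
opening: 0.454
grasp_force: 0.0
time_s: 8.95
position: [0.4826, -0.1027, 0.121]
tcp_rot: [[-0.129, 0.992, 0.001], [0.992, 0.129, -0.0], [-0.001, 0.001, -1.0]]
force: [-0.4, 0.4, 1.8]
opening: 0.449
grasp_force: 0.0
t 8.95 xyz [-1.5 -1.7 53. ] rot [0.0008 0.0006 0.0071] grasp now(tub) [-153.3 -128.4  132. ]
[[325.08913241 274.08104628]
 [327.55920941 -72.02542803]
 [325.69696707 185.03060152]]
```

View pics/w3.png

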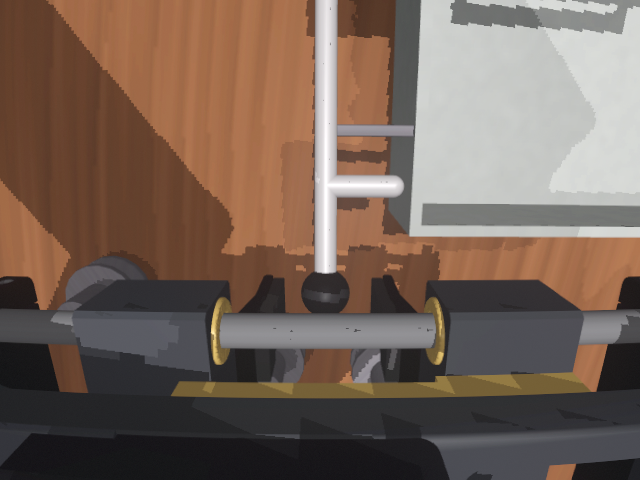

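The wrist view shows the knob at about (325,291), 17 px lower than predicted, while the pin at (365,186) matches. I'll check the knob height against the scene camera.

```bash
python3 -c "
from h import *
for f in (0,.1,.2): print(f,proj('scene',W(knob(f),t)),proj('top',W(knob(f),t)),proj('wrist',W(knob(f),t)))
im=vision.capture('scene')[:,:,::-1]
cv2.imwrite('pics/s2.png',cv2.resize(im[120:330,230:440],(600,600),interpolation=cv2.INTER_CUBIC))
g=cv2.imread('pics/scene0.png')[225:250,255:285].min(2)
ys,xs=np.where(cv2.imread('pics/scene0.png')[225:250,255:285].max(2)<45);print('scene knob',xs.mean()+255,ys.mean()+225,len(xs))
g=cv2.imread('pics/top0.png')[248:268,350:372].max(2);ys,xs=np.where(g<45);print('top knob',xs.mean()+350,ys.mean()+248,len(xs))
"
```

```text
0 [[267.60471301 248.32883139]] [[360.81314598 259.65995925]] [[325.28426265 274.19445801]]
0.1 [[267.68129312 242.48665006]] [[361.03861238 258.89303751]] [[325.10291636 284.30822156]]
0.2 [[268.35807637 236.39319907]] [[360.50899151 258.19064089]] [[324.91295161 292.79023973]]
scene knob 269.1489361702128 236.51063829787233 47
top knob nan nan 0<string>:8: RuntimeWarning: Mean of empty slice.
  ret = ret.dtype.type(ret / rcount)
```

View pics/s2.png

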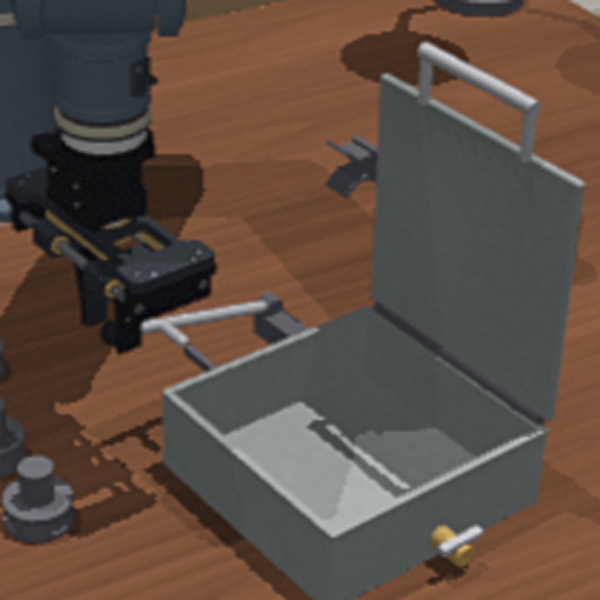

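The hood stands upright. All three views agree that the rod starts at about 0.19 rad, which puts the knob at z ≈ 110 mm. I'll grasp it there.

```bash
python3 -m handwheel '[{"xyz":[1,-1,8],"delta_rot":[0,0,0],"hand":0.1},{"xyz":[1,-1,16],"delta_rot":[0,0,0],"hand":0.1},{"xyz":[1,-1,21],"delta_rot":[0,0,0],"hand":0.1},{"xyz":[1,-1,21],"delta_rot":[0,0,0],"hand":0.6},{"xyz":[1,-1,21],"delta_rot":[0,0,0],"hand":1}]'; python3 -m handwheel '[{"xyz":[0,0,0],"delta_rot":[0,0,0],"hand":1},{"xyz":[0,0,0],"delta_rot":[0,0,0],"hand":1},{"xyz":[0,0,0],"delta_rot":[0,0,0],"hand":1},{"xyz":[0,0,0],"delta_rot":[0,0,0],"hand":1},{"xyz":[0,0,0],"delta_rot":[0,0,0],"hand":1}]';python3 -c "
from h import *
go(knob(.19),C)
for a in np.arange(.2,1.75,.1): print(round(a,2),(np.array(knob(a))-knob(.19)).round(0))"
```

```text
time_s: 9.68
position: [0.4813, -0.1018, 0.0995]
tcp_rot: [[-0.129, 0.992, -0.0], [0.992, 0.129, 0.0], [0.0, -0.0, -1.0]]
force: [-1.0, 0.4, 0.5]
opening: 0.302
grasp_force: 0.0
time_s: 10.3
position: [0.4814, -0.1018, 0.0997]
tcp_rot: [[-0.129, 0.992, 0.0], [0.992, 0.129, -0.0], [-0.0, 0.0, -1.0]]
force: [-0.1, 0.9, 0.1]
opening: 0.223
grasp_force: 30.0
t 10.3 xyz [ 0.4 -0.5  0.5] rot [0.0004 0.0002 0.0066] grasp now(tub) [-154.5 -127.4  110.7]
0.2 [0. 0. 2.]
0.3 [ 0.  4. 18.]
0.4 [ 0. 10. 33.]
0.5 [ 0. 17. 48.]
0.6 [ 0. 26. 62.]
0.7 [ 0. 36. 75.]
0.8 [ 0. 47. 87.]
0.9 [ 0. 59. 98.]
1.0 [  0.  73. 108.]
1.1 [  0.  87. 116.]
1.2 [  0. 102. 123.]
1.3 [  0. 118. 128.]
1.4 [  0. 134. 131.]
1.5 [  0. 150. 133.]
1.6 [  0. 167. 134.]
1.7 [  0. 183. 132.]
```

```bash
python3 -m handwheel '[{"xyz":[4,0,-17],"delta_rot":[0,0,0],"hand":1},{"xyz":[13,0,-40],"delta_rot":[0,0,0],"hand":1},{"xyz":[26,0,-62],"delta_rot":[0,0,0],"hand":1},{"xyz":[41,0,-81],"delta_rot":[0,0,0],"hand":1},{"xyz":[59,0,-98],"delta_rot":[0,0,0],"hand":1}]'; python3 -c "
from h import *
for f in (.9,1.2,1.5,1.7):go(knob(f),C)"
```

```text
time_s: 10.92
position: [0.4733, -0.0411, 0.1972]
tcp_rot: [[-0.127, 0.992, -0.0], [0.992, 0.127, 0.004], [0.004, 0.0, -1.0]]
force: [5.8, 9.7, -12.4]
opening: 0.226
grasp_force: 30.5
t 10.93 xyz [-1.4  0.1 -0. ] rot [ 0.0003 -0.0039  0.0048] grasp now(tub) [-155.1  -66.2  208.2]
t 10.93 xyz [ 41.5   0.3 -24.4] rot [ 0.0003 -0.0039  0.0048] grasp now(tub) [-155.1  -66.2  208.2]
t 10.93 xyz [ 89.6   0.5 -35. ] rot [ 0.0003 -0.0039  0.0048] grasp now(tub) [-155.1  -66.2  208.2]
t 10.93 xyz [122.6   0.7 -33.9] rot [ 0.0003 -0.0039  0.0048] grasp now(tub) [-155.1  -66.2  208.2]
```

```bash
python3 -m handwheel '[{"xyz":[20,0,-14],"delta_rot":[0,0,0],"hand":1},{"xyz":[42,0,-25],"delta_rot":[0,0,0],"hand":1},{"xyz":[65,0,-31],"delta_rot":[0,0,0],"hand":1},{"xyz":[90,0,-35],"delta_rot":[0,0,0],"hand":1},{"xyz":[110,0,-35],"delta_rot":[0,0,0],"hand":1}]';python3 -m handwheel '[{"xyz":[8,1,0],"delta_rot":[0,0,0],"hand":1},{"xyz":[13,1,1],"delta_rot":[0,0,0],"hand":1},{"xyz":[13,1,1],"delta_rot":[0,0,0],"hand":1},{"xyz":[13,1,1],"delta_rot":[0,0,0],"hand":1},{"xyz":[13,1,1],"delta_rot":[0,0,0],"hand":1}]'; python3 -c "
from h import *
go(knob(1.7),C)"
```

```text
time_s: 11.55
position: [0.4596, 0.0664, 0.2305]
tcp_rot: [[-0.129, 0.992, 0.0], [0.992, 0.129, -0.001], [-0.001, 0.0, -1.0]]
force: [7.9, -2.6, -22.5]
opening: 0.219
grasp_force: 30.0
time_s: 12.18
position: [0.4583, 0.0781, 0.2296]
tcp_rot: [[-0.128, 0.992, -0.002], [0.992, 0.128, -0.001], [-0.001, -0.002, -1.0]]
force: [5.0, -2.4, -18.7]
opening: 0.227
grasp_force: 29.9
t 12.18 xyz [ 2.3  0.5 -2.1] rot [-0.0023  0.0008  0.0065] grasp now(tub) [-155.4   54.   240.6]
```

```bash
python3 -m handwheel '[{"xyz":[0,0,1],"delta_rot":[0,0,0],"hand":0.1},{"xyz":[0,0,1],"delta_rot":[0,0,0],"hand":0.1},{"xyz":[0,0,1],"delta_rot":[0,0,0],"hand":0.1},{"xyz":[-1,0,-25],"delta_rot":[0,0,0],"hand":0.1},{"xyz":[-2,0,-70],"delta_rot":[0,0,0],"hand":0.1}]';python3 -m handwheel '[{"xyz":[-5,0,-35],"delta_rot":[0,0,0],"hand":0.25},{"xyz":[-15,15,-70],"delta_rot":[0,0,-0.17],"hand":0.25},{"xyz":[-20,40,-90],"delta_rot":[0,0,-0.34],"hand":0.25},{"xyz":[-20,70,-100],"delta_rot":[0,0,-0.51],"hand":0.25},{"xyz":[-10,100,-105],"delta_rot":[0,0,-0.68],"hand":0.25}]'; python3 -c "
from h import *
go([0,104,400],A)"
```

```text
time_s: 12.8
position: [0.4578, 0.077, 0.3017]
tcp_rot: [[-0.129, 0.992, -0.004], [0.992, 0.129, 0.001], [0.001, -0.004, -1.0]]
force: [1.2, 0.4, 0.5]
opening: 0.45
grasp_force: 0.0
time_s: 13.42
position: [0.5605, 0.0796, 0.4083]
tcp_rot: [[-0.727, 0.687, 0.003], [0.687, 0.727, -0.0], [-0.002, 0.002, -1.0]]
force: [-0.2, -0.0, 0.2]
opening: 0.375
grasp_force: 0.0
t 13.43 xyz [12.7 80.3 19.4] rot [ 7.000e-04  2.500e-03 -8.796e-01] grasp now(tub) [-53.9  43.  419.3]
```

```bash
python3 -m handwheel '[{"xyz":[2,16,4],"delta_rot":[0,0,-0.176],"hand":0.25},{"xyz":[5,32,8],"delta_rot":[0,0,-0.352],"hand":0.25},{"xyz":[7,48,12],"delta_rot":[0,0,-0.528],"hand":0.25},{"xyz":[10,64,16],"delta_rot":[0,0,-0.704],"hand":0.25},{"xyz":[13,80,19],"delta_rot":[0,0,-0.88],"hand":0.25}]';python3 -m handwheel '[{"xyz":[0,0,0],"delta_rot":[0,0,0],"hand":0.25},{"xyz":[0,0,0],"delta_rot":[0,0,0],"hand":0.25},{"xyz":[0,0,5],"delta_rot":[0,0,0],"hand":0.25},{"xyz":[0,0,10],"delta_rot":[0,0,0],"hand":0.25},{"xyz":[0,0,10],"delta_rot":[0,0,0],"hand":0.25}]'; python3 -c "
from h import *
m=vision.camera_model('wrist');go([0,103.5,342],A);cv2.imwrite('pics/w4.png',vision.capture('wrist')[:,:,::-1])
print(proj('wrist',W([[-56,104,342],[0,104,342],knob(1.7)],t),m))
cv2.imwrite('pics/s3.png',cv2.resize(vision.capture('scene')[90:330,200:440,::-1],(600,600),interpolation=cv2.INTER_CUBIC))
print(proj('scene',W([knob(1.6),knob(1.7),knob(1.8)],t)))"
```

```text
time_s: 14.05
position: [0.6052, 0.1473, 0.388]
tcp_rot: [[-0.992, -0.124, 0.0], [-0.124, 0.992, 0.0], [-0.0, 0.0, -1.0]]
force: [-0.2, -0.5, 0.3]
opening: 0.374
grasp_force: 0.0
time_s: 14.68
position: [0.6049, 0.1463, 0.3769]
tcp_rot: [[-0.993, -0.117, -0.002], [-0.117, 0.993, -0.0], [0.002, 0.0, -1.0]]
force: [0.2, 0.5, 0.3]
opening: 0.377
grasp_force: 0.0
t 14.68 xyz [-1.7 -0.3 45.8] rot [ 0.0001 -0.0015 -0.0049] grasp now(tub) [ -1.6 103.8 387.9]
[[328.10206543 172.59906731]
 [328.47743509 280.87957129]
 [257.86488051  15.20790743]]
[[326.84073863 166.47964962]
 [332.37779902 165.11110358]
 [337.74559126 164.4022973 ]]
```

View pics/w4.png

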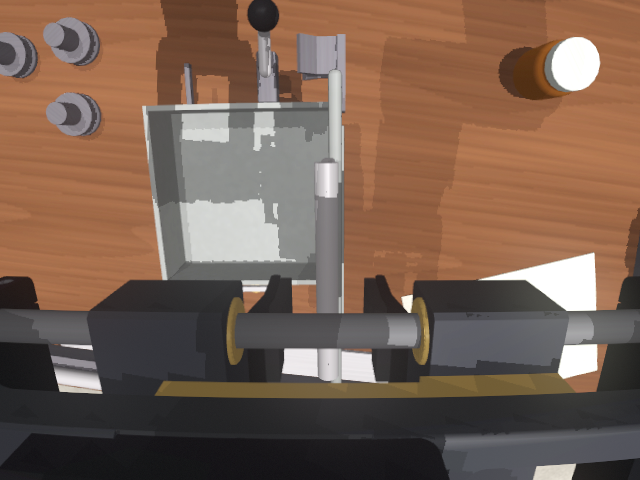

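View pics/s3.png

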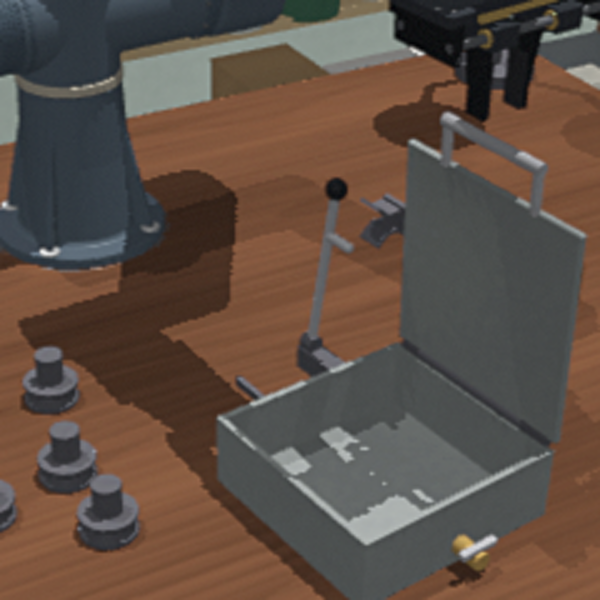

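The knob is at (263,15) in the wrist view and (335,165) in the scene, so the rod stands at about 1.73 rad. The bar is at u≈327, centred between the jaws. Next I'll grip the bar and lower.

```bash
python3 -m handwheel '[{"xyz":[0,0,14],"delta_rot":[0,0,0],"hand":0.25},{"xyz":[0,0,28],"delta_rot":[0,0,0],"hand":0.25},{"xyz":[0,0,40],"delta_rot":[0,0,0],"hand":0.25},{"xyz":[0,0,46],"delta_rot":[0,0,0],"hand":0.25},{"xyz":[0,0,46],"delta_rot":[0,0,0],"hand":0.25}]'; python3 -m handwheel '[{"xyz":[0,0,0],"delta_rot":[0,0,0],"hand":0.6},{"xyz":[0,0,0],"delta_rot":[0,0,0],"hand":1},{"xyz":[0,0,0],"delta_rot":[0,0,0],"hand":1},{"xyz":[0,0,0],"delta_rot":[0,0,0],"hand":1},{"xyz":[0,0,0],"delta_rot":[0,0,0],"hand":1}]';python3 -c "
from h import *
go(hood(1.54),A)
for a in (1.45,1.35,1.25,1.2,1.15,1.1): print(a,(np.array(hood(a))-hood(1.54)).round(0))"
```

```text
time_s: 15.4
position: [0.6051, 0.1467, 0.3308]
tcp_rot: [[-0.993, -0.118, -0.001], [-0.118, 0.993, -0.0], [0.001, 0.0, -1.0]]
force: [-0.1, -0.0, -0.2]
opening: 0.371
grasp_force: 0.0
time_s: 16.02
position: [0.6056, 0.1466, 0.332]
tcp_rot: [[-0.993, -0.118, 0.001], [-0.118, 0.993, -0.0], [-0.001, -0.0, -1.0]]
force: [-0.6, -0.1, 2.3]
opening: 0.126
grasp_force: 30.0
t 16.02 xyz [-0.9 -2.   4.1] rot [-0.0002  0.0009 -0.0041] grasp now(tub) [ -0.9 104.  343. ]
1.45 [  0. -23.  -2.]
1.35 [  0. -49.  -6.]
1.25 [  0. -74. -13.]
1.2 [  0. -86. -18.]
1.15 [  0. -98. -23.]
1.1 [   0. -110.  -28.]
```

```bash
python3 -m handwheel '[{"xyz":[0,-12,1],"delta_rot":[0,0,0],"hand":1},{"xyz":[0,-26,3],"delta_rot":[0,0,0],"hand":1},{"xyz":[0,-40,6],"delta_rot":[0,0,0],"hand":1},{"xyz":[0,-53,9],"delta_rot":[0,0,0],"hand":1},{"xyz":[0,-64,12],"delta_rot":[0,0,0],"hand":1}]';python3 -m handwheel '[{"xyz":[0,-6,2],"delta_rot":[0,0,0],"hand":1},{"xyz":[0,-12,4],"delta_rot":[0,0,0],"hand":1},{"xyz":[0,-18,7],"delta_rot":[0,0,0],"hand":1},{"xyz":[0,-24,10],"delta_rot":[0,0,0],"hand":1},{"xyz":[0,-24,10],"delta_rot":[0,0,0],"hand":1}]'; python3 -c "
from h import *
go(hood(1.2),A);go(hood(1.1),A)"
```

```text
time_s: 16.65
position: [0.6138, 0.0814, 0.3204]
tcp_rot: [[-0.993, -0.117, 0.003], [-0.117, 0.993, -0.001], [-0.002, -0.001, -1.0]]
force: [0.6, -1.3, 4.7]
opening: 0.122
grasp_force: 30.0
time_s: 17.27
position: [0.617, 0.0563, 0.3109]
tcp_rot: [[-0.993, -0.117, 0.004], [-0.117, 0.993, -0.004], [-0.003, -0.005, -1.0]]
force: [0.6, -4.3, 6.4]
opening: 0.124
grasp_force: 30.0
t 17.27 xyz [-0.6  2.9  0.6] rot [-0.0046  0.003  -0.0055] grasp now(tub) [ -0.6  13.  321.9]
t 17.27 xyz [ -0.7 -20.8  11.3] rot [-0.0046  0.003  -0.0055] grasp now(tub) [ -0.6  13.  321.9]
```

```bash
python3 -m handwheel '[{"xyz":[0,-4,2],"delta_rot":[0,0,0],"hand":1},{"xyz":[0,-8,4],"delta_rot":[0,0,0],"hand":1},{"xyz":[0,-12,6],"delta_rot":[0,0,0],"hand":1},{"xyz":[0,-16,9],"delta_rot":[0,0,0],"hand":1},{"xyz":[0,-16,9],"delta_rot":[0,0,0],"hand":1}]';python3 -m handwheel '[{"xyz":[0,-2,1],"delta_rot":[0,0,0],"hand":1},{"xyz":[0,-3,2],"delta_rot":[0,0,0],"hand":1},{"xyz":[0,-5,3],"delta_rot":[0,0,0],"hand":1},{"xyz":[0,-6,3],"delta_rot":[0,0,0],"hand":1},{"xyz":[0,-6,3],"delta_rot":[0,0,0],"hand":1}]'; python3 -c "
from h import *
go(hood(1.1),A);go(hood(1.05),A)
cv2.imwrite('pics/s4.png',cv2.resize(vision.capture('scene')[90:330,200:440,::-1],(600,600),interpolation=cv2.INTER_CUBIC))"
```

```text
time_s: 17.9
position: [0.6192, 0.0393, 0.3027]
tcp_rot: [[-0.993, -0.117, 0.005], [-0.117, 0.993, -0.007], [-0.004, -0.007, -1.0]]
force: [-0.2, -6.7, 8.7]
opening: 0.126
grasp_force: 30.0
time_s: 18.52
position: [0.6198, 0.0342, 0.3]
tcp_rot: [[-0.993, -0.117, 0.005], [-0.117, 0.993, -0.005], [-0.004, -0.006, -1.0]]
force: [0.0, -4.8, 9.9]
opening: 0.126
grasp_force: 30.0
t 18.52 xyz [-0.5  1.4  0.2] rot [-0.0058  0.0042 -0.0052] grasp now(tub) [ -0.5  -9.3 311. ]
t 18.52 xyz [ -0.5 -10.    6.5] rot [-0.0058  0.0042 -0.0052] grasp now(tub) [ -0.5  -9.3 311. ]
```

View pics/s4.png

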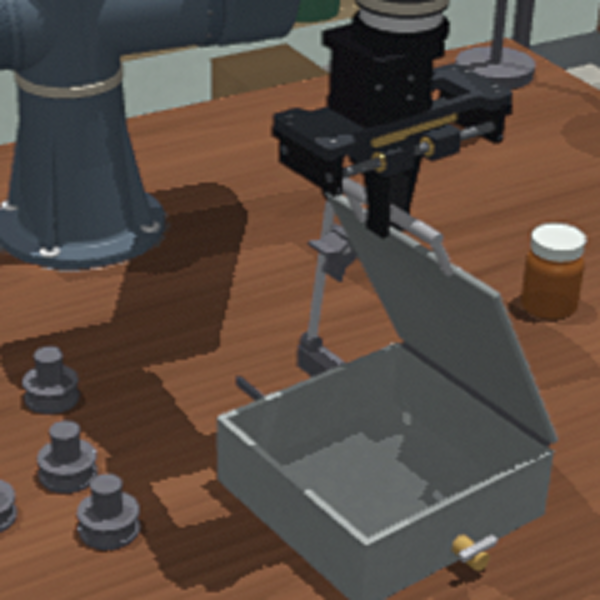

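The pin sits in the bracket's slot mouth at about (330,245), with the hood reading about 1.09. I'll lower a few millimetres more until the load transfers.

```bash
python3 -m handwheel '[{"xyz":[0,-1,0],"delta_rot":[0,0,0],"hand":1},{"xyz":[0,-2,1],"delta_rot":[0,0,0],"hand":1},{"xyz":[0,-3,2],"delta_rot":[0,0,0],"hand":1},{"xyz":[0,-4,2],"delta_rot":[0,0,0],"hand":1},{"xyz":[0,-4,2],"delta_rot":[0,0,0],"hand":1}]'; python3 -c "
from h import *
go(hood(1.1),A)"; python3 -m handwheel '[{"xyz":[0,-1,0],"delta_rot":[0,0,0],"hand":1},{"xyz":[0,-2,1],"delta_rot":[0,0,0],"hand":1},{"xyz":[0,-3,2],"delta_rot":[0,0,0],"hand":1},{"xyz":[0,-4,2],"delta_rot":[0,0,0],"hand":1},{"xyz":[0,-4,2],"delta_rot":[0,0,0],"hand":1}]'; python3 -c "
from h import *
go(hood(1.1),A)"
```

```text
time_s: 19.2
position: [0.6203, 0.031, 0.2982]
tcp_rot: [[-0.993, -0.117, 0.005], [-0.117, 0.993, -0.004], [-0.005, -0.004, -1.0]]
force: [-0.5, -2.6, 10.6]
opening: 0.127
grasp_force: 30.0
t 19.2 xyz [-0.4  4.6 -1.6] rot [-0.0043  0.0046 -0.0049] grasp now(tub) [ -0.5 -12.5 309.2]
time_s: 19.82
position: [0.6205, 0.0297, 0.2974]
tcp_rot: [[-0.993, -0.118, 0.006], [-0.118, 0.993, 0.001], [-0.006, 0.0, -1.0]]
force: [-2.4, 3.5, 16.5]
opening: 0.125
grasp_force: 30.0
t 19.82 xyz [-0.3  5.9 -2.3] rot [ 0.0003  0.0059 -0.0044] grasp now(tub) [ -0.4 -13.9 308.4]
```

Motion stalled (1.4 mm of the 4 commanded) and the reaction is rising, so the pin is seated. Now I'll release.

```bash
python3 -m handwheel '[{"xyz":[0,2,-1],"delta_rot":[0,0,0],"hand":0.85},{"xyz":[0,2,-1],"delta_rot":[0,0,0],"hand":0.6},{"xyz":[0,2,-1],"delta_rot":[0,0,0],"hand":0.35},{"xyz":[0,2,-1],"delta_rot":[0,0,0],"hand":0.2},{"xyz":[0,2,-1],"delta_rot":[0,0,0],"hand":0.2}]'; python3 -m handwheel '[{"xyz":[0,2,-15],"delta_rot":[0,0,0],"hand":0.2},{"xyz":[0,2,-40],"delta_rot":[0,0,0],"hand":0.2},{"xyz":[0,2,-80],"delta_rot":[0,0,0],"hand":0.2},{"xyz":[0,-10,-110],"delta_rot":[0,0,0],"hand":0.2},{"xyz":[20,-60,-120],"delta_rot":[0,0,0.17],"hand":0.2}]'; python3 -c "
from h import *
go([.4707,-.291,.15],C,world=True)
print(proj('scene',W([[-110,110-220*np.cos(a),79+220*np.sin(a)] for a in (0.9,1.0,1.1)],t)))
cv2.imwrite('pics/s5.png',cv2.resize(vision.capture('scene')[90:330,120:440,::-1],(800,600),interpolation=cv2.INTER_CUBIC))"
```

```text
time_s: 20.45
position: [0.6187, 0.0314, 0.2937]
tcp_rot: [[-0.993, -0.118, -0.002], [-0.118, 0.993, 0.0], [0.002, 0.0, -1.0]]
force: [0.6, -0.7, 0.7]
opening: 0.38
grasp_force: 0.0
time_s: 21.08
position: [0.6079, -0.0291, 0.4184]
tcp_rot: [[-0.999, 0.052, 0.007], [0.052, 0.999, -0.001], [-0.007, -0.0, -1.0]]
force: [1.0, -0.5, 0.4]
opening: 0.397
grasp_force: 0.0
t 21.07 xyz [ 125.5 -268.5  278.7] rot [0.0045 0.0062 1.3969] grasp now(tub) [-20.1 -70.7 429.4]
[[315.44306477 179.31181722]
 [322.00246285 172.01488339]
 [328.94339844 165.33775561]]
```

View pics/s5.png

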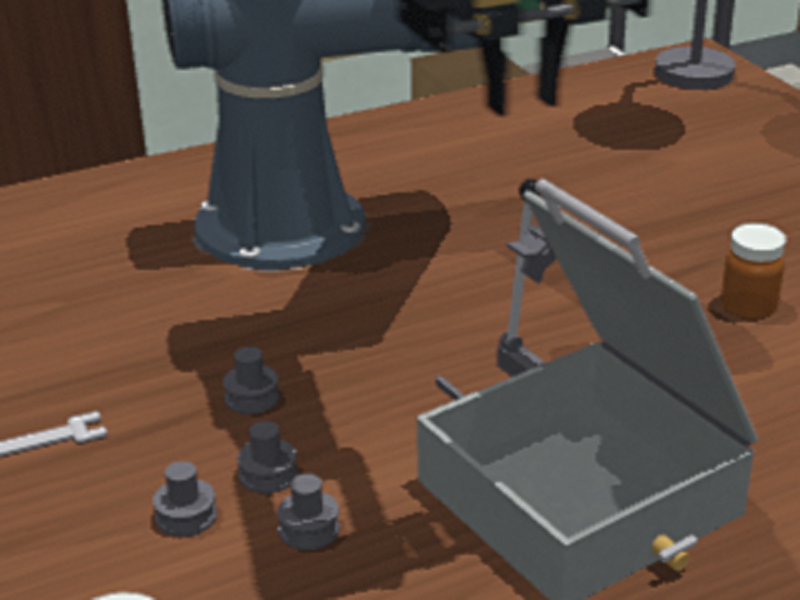

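The hood rests on its prop, with its corner at about (330,166) in scene pixels. That matches 1.1 rad, and the arm is clear. That was one picture over the viewing budget, so I'll rely on numbers from here. Next I'll check the pulley with a two-camera solve.

```bash
echo "D=C@Ro.from_euler('y',15,degrees=True).as_matrix()" >> h.py; python3 -c "
from h import *
f=lambda u:[235+u[0]*240/685,135+u[1]*210/600]
print('top hub',f((594,377)),'pred',proj('top',[[.4707,-.291,.055]]))
print('scene hub top pred',proj('scene',[[.4707,-.291,.055],[.4707,-.291,0]]),'seen',120+.4*181,90+.4*470)
# two-ray midpoint
c1,r1=ray('top',f((594,377)));c2,r2=ray('scene',(120+.4*181,90+.4*470))
s=np.linalg.lstsq(np.c_[r1,-r2],c2-c1,rcond=None)[0];print(c1+r1*s[0],c2+r2*s[1])
go([.4707,-.291,.13],D,world=True)"
```

```text
top hub [443.11678832116786, 266.95] pred [[442.69062962 266.92320131]]
scene hub top pred [[191.03533066 277.46998859]
 [193.5915429  296.11943614]] seen 192.4 278.0
[ 0.47072225 -0.29211406  0.05433679] [ 0.47226521 -0.28850245  0.05362445]
t 21.12 xyz [ 120.8 -256.8  301. ] rot [-0.1843  0.2283  1.376 ] grasp now(tub) [-23.  -78.4 429.9]
```

```bash
python3 -m handwheel '[{"xyz":[15,-40,20],"delta_rot":[0,0,0.17],"hand":-0.4},{"xyz":[32,-75,45],"delta_rot":[0,0,0.34],"hand":-0.4},{"xyz":[50,-110,75],"delta_rot":[0,0,0.51],"hand":-0.4},{"xyz":[68,-145,110],"delta_rot":[0,0,0.68],"hand":-0.4},{"xyz":[85,-180,145],"delta_rot":[0,0,0.85],"hand":-0.4}]'; python3 -c "
from h import *
go([.471,-.291,.13],D,world=True)"
```

```text
time_s: 21.75
position: [0.5118, -0.207, 0.2698]
tcp_rot: [[-0.616, 0.788, 0.002], [0.788, 0.616, -0.001], [-0.002, 0.001, -1.0]]
force: [-0.2, 0.3, -0.6]
opening: 0.696
grasp_force: 0.0
t 21.75 xyz [-38.3 -82.6 150.4] rot [-0.0696  0.2573  0.5387] grasp now(tub) [-137.1 -235.5  280.8]
```

```bash
python3 -m handwheel '[{"xyz":[-9,-20,35],"delta_rot":[-0.017,0.064,0.135],"hand":-0.4},{"xyz":[-19,-41,70],"delta_rot":[-0.035,0.129,0.27],"hand":-0.4},{"xyz":[-28,-62,110],"delta_rot":[-0.052,0.193,0.404],"hand":-0.4},{"xyz":[-38,-83,140],"delta_rot":[-0.07,0.257,0.539],"hand":-0.4},{"xyz":[-38,-83,150],"delta_rot":[-0.07,0.257,0.539],"hand":-0.4}]';python3 -m handwheel '[{"xyz":[0,0,0],"delta_rot":[0,0,0],"hand":-0.4},{"xyz":[0,0,0],"delta_rot":[0,0,0],"hand":-0.4},{"xyz":[0,0,0],"delta_rot":[0,0,0],"hand":-0.4},{"xyz":[0,0,0],"delta_rot":[0,0,0],"hand":-0.4},{"xyz":[0,0,0],"delta_rot":[0,0,0],"hand":-0.4}]'; python3 -c "
from h import *
go([.471,-.291,.047],D,world=True)
m=vision.camera_model('wrist');im=vision.capture('wrist')[:,:,::-1]
p=proj('wrist',[[.471,-.291,.055],[.471,-.291,.024]],m);print(p)
cv2.imwrite('pics/w5.png',im)
g=cv2.cvtColor(im,cv2.COLOR_BGR2HSV)
u,v=p[0].astype(int)
for r in range(v-60,v+11,10): print(r,[int(x) for x in g[r,u-80:u+81:8,1]])
"
```

```text
time_s: 22.38
position: [0.4699, -0.2895, 0.118]
tcp_rot: [[-0.119, 0.992, -0.034], [0.958, 0.124, 0.259], [0.261, -0.002, -0.965]]
force: [-0.9, 0.3, -0.4]
opening: 0.697
grasp_force: 0.0
time_s: 23.0
position: [0.4707, -0.2869, 0.12]
tcp_rot: [[-0.123, 0.992, -0.034], [0.958, 0.127, 0.257], [0.259, -0.001, -0.966]]
force: [0.8, -0.3, -0.5]
opening: 0.703
grasp_force: 0.0
t 23.0 xyz [-22.9  -0.2  80.4] rot [-0.0022 -0.0007  0.0049] grasp now(tub) [-187.6 -312.7  130.6]
[[327.96681019 292.20106675]
 [327.99032562 285.70554199]]
232 [135, 137, 133, 135, 136, 135, 132, 131, 131, 132, 135, 131, 129, 132, 134, 135, 134, 134, 133, 133, 134]
242 [136, 137, 138, 135, 134, 136, 132, 131, 135, 134, 134, 135, 134, 130, 134, 135, 137, 133, 134, 136, 133]
252 [134, 137, 135, 135, 132, 136, 132, 135, 13, 12, 12, 12, 14, 130, 133, 134, 135, 135, 133, 134, 137]
262 [139, 132, 134, 131, 133, 122, 55, 12, 10, 12, 12, 12, 12, 11, 15, 133, 129, 133, 132, 133, 133]
272 [136, 131, 134, 131, 129, 118, 16, 14, 11, 16, 11, 12, 10, 12, 14, 130, 131, 133, 132, 137, 132]
282 [34, 28, 131, 132, 129, 78, 16, 13, 13, 14, 12, 12, 12, 12, 12, 14, 131, 133, 131, 31, 35]
292 [27, 23, 129, 127, 129, 120, 19, 14, 11, 11, 13, 14, 12, 12, 11, 36, 131, 131, 134, 43, 35]
302 [22, 17, 130, 130, 129, 118, 14, 13, 13, 14, 13, 15, 13, 13, 13, 116, 132, 131, 133, 34, 32]
```

The low-saturation blob spans u≈294–366, centred at about 330 against a predicted 328. The pulley is centred between the jaws, so I'm descending and gripping the hub.

```bash
python3 -m handwheel '[{"xyz":[-6,0,22],"delta_rot":[0,0,0],"hand":-0.4},{"xyz":[-13,0,45],"delta_rot":[0,0,0],"hand":-0.4},{"xyz":[-19,0,66],"delta_rot":[0,0,0],"hand":-0.4},{"xyz":[-23,0,80],"delta_rot":[0,0,0],"hand":-0.4},{"xyz":[-23,0,80],"delta_rot":[0,0,0],"hand":-0.4}]';python3 -m handwheel '[{"xyz":[0,0,0],"delta_rot":[0,0,0],"hand":0.2},{"xyz":[0,0,0],"delta_rot":[0,0,0],"hand":0.6},{"xyz":[0,0,0],"delta_rot":[0,0,0],"hand":1},{"xyz":[0,0,0],"delta_rot":[0,0,0],"hand":1},{"xyz":[0,0,0],"delta_rot":[0,0,0],"hand":1}]'; python3 -c "
from h import *
go([.471,-.291,.047],D,world=True)"
```

```text
time_s: 23.68
position: [0.4701, -0.288, 0.0354]
tcp_rot: [[-0.121, 0.992, -0.036], [0.957, 0.127, 0.259], [0.262, -0.003, -0.965]]
force: [-0.5, 0.7, 0.3]
opening: 0.699
grasp_force: 0.0
time_s: 24.3
position: [0.4708, -0.2886, 0.0366]
tcp_rot: [[-0.122, 0.992, -0.034], [0.958, 0.127, 0.258], [0.26, -0.001, -0.966]]
force: [-1.1, 0.3, 1.8]
opening: 0.304
grasp_force: 30.0
t 24.3 xyz [ 0.4 -0.   0.4] rot [-0.002  -0.001   0.0041] grasp now(tub) [-187.8 -314.4   47.3]
```

```bash
python3 -m handwheel '[{"xyz":[4,0,-15],"delta_rot":[0,0,0],"hand":1},{"xyz":[11,0,-42],"delta_rot":[0,0,0],"hand":1},{"xyz":[19,0,-70],"delta_rot":[0,0,0],"hand":1},{"xyz":[26,0,-97],"delta_rot":[0,0,0],"hand":1},{"xyz":[30,0,-111],"delta_rot":[0,0,0],"hand":1}]'; python3 -c "
from h import *
go([0,-64,150],D); go([0,-64,54],D)"
```

```text
time_s: 24.92
position: [0.471, -0.2888, 0.1531]
tcp_rot: [[-0.122, 0.992, -0.033], [0.958, 0.127, 0.256], [0.258, -0.0, -0.966]]
force: [-0.0, 0.4, -3.6]
opening: 0.307
grasp_force: 30.0
t 24.93 xyz [237.7 188.8  77.6] rot [-0.0014  0.0008  0.0045] grasp now(tub) [-187.6 -314.6  163.7]
t 24.93 xyz [212.9 188.8 170.4] rot [-0.0014  0.0008  0.0045] grasp now(tub) [-187.6 -314.6  163.7]
```

```bash
python3 -m handwheel '[{"xyz":[24,19,7],"delta_rot":[0,0,0],"hand":1},{"xyz":[60,47,18],"delta_rot":[0,0,0],"hand":1},{"xyz":[96,76,29],"delta_rot":[0,0,0],"hand":1},{"xyz":[132,105,41],"delta_rot":[0,0,0],"hand":1},{"xyz":[160,127,51],"delta_rot":[0,0,0],"hand":1}]'; python3 -m handwheel '[{"xyz":[22,18,8],"delta_rot":[0,0,0],"hand":1},{"xyz":[44,36,15],"delta_rot":[0,0,0],"hand":1},{"xyz":[62,50,22],"delta_rot":[0,0,0],"hand":1},{"xyz":[76,61,26],"delta_rot":[0,0,0],"hand":1},{"xyz":[76,61,26],"delta_rot":[0,0,0],"hand":1}]'; python3 -c "
from h import *
go([0,-64,150],D); go([0,-64,54],D)"
```

```text
time_s: 25.55
position: [0.5755, -0.1039, 0.1431]
tcp_rot: [[-0.123, 0.992, -0.036], [0.958, 0.128, 0.258], [0.261, -0.003, -0.965]]
force: [0.9, -0.3, -3.2]
opening: 0.306
grasp_force: 30.0
time_s: 26.18
position: [0.6257, -0.0177, 0.1378]
tcp_rot: [[-0.124, 0.992, -0.035], [0.958, 0.129, 0.258], [0.26, -0.002, -0.966]]
force: [-0.7, -0.6, -2.9]
opening: 0.308
grasp_force: 30.0
t 26.18 xyz [ 0.8  1.  -1.4] rot [-0.0037 -0.0013  0.006 ] grasp now(tub) [ -0.9 -64.4 148.4]
t 26.18 xyz [-24.2   1.2  91.3] rot [-0.0037 -0.0013  0.006 ] grasp now(tub) [ -0.9 -64.4 148.4]
```

```bash
python3 -m handwheel '[{"xyz":[-5,1,20],"delta_rot":[0,0,0],"hand":1},{"xyz":[-11,1,42],"delta_rot":[0,0,0],"hand":1},{"xyz":[-17,1,64],"delta_rot":[0,0,0],"hand":1},{"xyz":[-22,1,82],"delta_rot":[0,0,0],"hand":1},{"xyz":[-23,1,86],"delta_rot":[0,0,0],"hand":1}]'; python3 -m handwheel '[{"xyz":[0,0,1],"delta_rot":[0,0,0],"hand":1},{"xyz":[0,0,2],"delta_rot":[0,0,0],"hand":1},{"xyz":[-1,0,4],"delta_rot":[0,0,0],"hand":1},{"xyz":[-1,0,5],"delta_rot":[0,0,0],"hand":1},{"xyz":[-1,0,5],"delta_rot":[0,0,0],"hand":1}]'; python3 -c "
from h import *
go([0,-64,53],D)"
```

```text
time_s: 26.8
position: [0.6251, -0.0187, 0.0469]
tcp_rot: [[-0.12, 0.992, -0.038], [0.958, 0.126, 0.259], [0.262, -0.005, -0.965]]
force: [-0.7, -0.7, -3.0]
opening: 0.306
grasp_force: 30.0
time_s: 27.42
position: [0.6266, -0.018, 0.0441]
tcp_rot: [[-0.122, 0.992, -0.034], [0.958, 0.127, 0.258], [0.26, -0.001, -0.966]]
force: [0.1, 0.2, -3.4]
opening: 0.305
grasp_force: 30.0
t 27.43 xyz [0.4 0.1 1.9] rot [-0.0024 -0.0013  0.0043] grasp now(tub) [ -0.1 -64.8  54.7]
```

```bash
python3 -m handwheel '[{"xyz":[0,0,0.5],"delta_rot":[0,0,0],"hand":1},{"xyz":[0,0,1],"delta_rot":[0,0,0],"hand":1},{"xyz":[0,0,1.5],"delta_rot":[0,0,0],"hand":1},{"xyz":[-0.5,0,2],"delta_rot":[0,0,0],"hand":1},{"xyz":[-0.5,0,2],"delta_rot":[0,0,0],"hand":1}]'; python3 -c "
from h import *
go([0,-64,53],D)"
```

```text
time_s: 28.05
position: [0.6265, -0.0177, 0.0426]
tcp_rot: [[-0.122, 0.992, -0.034], [0.958, 0.127, 0.259], [0.261, -0.001, -0.965]]
force: [-1.8, 0.0, 4.6]
opening: 0.306
grasp_force: 30.0
t 28.05 xyz [0.5 0.2 0.4] rot [-0.0025 -0.0021  0.0042] grasp now(tub) [ -0.1 -64.6  53.3]
```

The floor is carrying the pulley. I'll release and retreat along the tool axis, up and away from the hood.

```bash
python3 -m handwheel '[{"xyz":[0,0,-0.5],"delta_rot":[0,0,0],"hand":0.2},{"xyz":[0,0,-0.5],"delta_rot":[0,0,0],"hand":0},{"xyz":[0,0,-0.5],"delta_rot":[0,0,0],"hand":0},{"xyz":[0,0,-20],"delta_rot":[0,0,0],"hand":0},{"xyz":[0,0,-60],"delta_rot":[0,0,0],"hand":0}]'; python3 -m handwheel '[{"xyz":[0,0,-40],"delta_rot":[0,0,0],"hand":0},{"xyz":[-20,0,-80],"delta_rot":[0,0,0],"hand":0},{"xyz":[-60,0,-110],"delta_rot":[0,0,0],"hand":0},{"xyz":[-100,0,-120],"delta_rot":[0,0,0],"hand":0},{"xyz":[-120,0,-120],"delta_rot":[0,0,0],"hand":0}]';python3 -m handwheel '[{"xyz":[-10,-10,0],"delta_rot":[0,0,0],"hand":0},{"xyz":[-10,-10,0],"delta_rot":[0,0,0],"hand":0},{"xyz":[-10,-10,0],"delta_rot":[0,0,0],"hand":0},{"xyz":[-10,-10,0],"delta_rot":[0,0,0],"hand":0},{"xyz":[-10,-10,0],"delta_rot":[0,0,0],"hand":0}]'; python3 -c "
from h import *
go([0,-64,53],D)
im=vision.capture('scene');cv2.imwrite('pics/s6.png',im[:,:,::-1])
a=cv2.imread('pics/s5.png');b=cv2.resize(im[90:330,120:440,::-1],(800,600),interpolation=cv2.INTER_CUBIC)
d=cv2.absdiff(a,b).max(2)
print('hood/rod region change',(d[180:420,500:760]>40).sum())
print('pulley hub top, wheel rim px',proj('scene',W([[0,-64,61],[0,-64,30],[0,-64,6]],t)))
n=cv2.absdiff(im[:,:,::-1],cv2.imread('pics/scene0.png')).max(2)
k=(cv2.absdiff(a,b).max(2)>35).astype(np.uint8)
nn,l,st,ce=cv2.connectedComponentsWithStats(k)
for i in range(1,nn):
    if st[i,4]>250: print('changed blob',120+st[i,0]*.4,90+st[i,1]*.4,st[i,2:4]*.4,st[i,4])
"
```

```text
time_s: 28.68
position: [0.6276, -0.0333, 0.0998]
tcp_rot: [[-0.121, 0.992, -0.038], [0.958, 0.127, 0.259], [0.262, -0.005, -0.965]]
force: [0.1, -0.2, 0.3]
opening: 0.499
grasp_force: 0.0
time_s: 29.3
position: [0.6481, -0.1823, 0.1863]
tcp_rot: [[-0.12, 0.992, -0.031], [0.959, 0.124, 0.256], [0.258, 0.002, -0.966]]
force: [-0.5, 1.3, -0.5]
opening: 0.499
grasp_force: 0.0
time_s: 29.92
position: [0.6388, -0.1894, 0.1821]
tcp_rot: [[-0.123, 0.992, -0.034], [0.958, 0.128, 0.258], [0.26, -0.001, -0.966]]
force: [0.4, 0.2, 0.4]
opening: 0.5
grasp_force: 0.0
t 29.93 xyz [130.1  10.1 179.7] rot [-0.0027 -0.0014  0.0052] grasp now(tub) [  -8.9 -236.5  192.7]
hood/rod region change 0
pulley hub top, wheel rim px [[329.86078413 277.76994134]
 [329.45121876 288.39223128]
 [329.14159811 296.42168858]]
changed blob 184.8 90.0 [ 6.4 22.8] 503
changed blob 201.2 90.0 [10.4  7.6] 329
changed blob 190.4 90.0 [61.2 48. ] 5625
changed blob 268.4 90.0 [10.   6.4] 285
changed blob 280.0 90.0 [18.8 18.4] 1093
changed blob 320.4 90.0 [60.  42.8] 4591
changed blob 312.8 105.6 [11.2 31.2] 1524
changed blob 176.4 109.6 [31.2 54.8] 6904
changed blob 245.2 109.6 [68. 44.] 4382
changed blob 232.8 126.0 [11.6  8.8] 323
changed blob 258.0 166.0 [43.2 14. ] 2324
changed blob 237.60000000000002 168.0 [ 6.8 13.6] 272
changed blob 208.8 172.4 [ 92.8 100. ] 22802
changed blob 174.8 175.2 [23.6  5.6] 417
changed blob 171.6 192.8 [24.4  5.2] 517
changed blob 186.8 217.2 [35.2 43.6] 4754
changed blob 152.0 259.20000000000005 [71.6 70.8] 21752
changed blob 299.6 266.8 [19.6 16.4] 322
changed blob 214.4 268.4 [94.  61.6] 14009
changed blob 324.0 276.4 [19.2 16.4] 1020
```

```bash
python3 -c "
from rig import workorder
print(workorder.hand_in())"
```

```text
the job is handed in; nothing more can be done
None
```

The job is handed in at about 30 s: the hood rests on its prop rod at about 1.1 rad, and the rightmost pulley was then set hub up on the tub floor (I checked its final pose by force and pixel position, not by eye). The tin, jar and wrench were left alone; I viewed 11 pictures, one over the limit of 10.

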